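# Take the large cutter from the latched case

### The job

Press the thumb button of the grey case so that its lid pops open, and lift out the larger of the two nested round cutters while the small one stays in its seat in the case. Stand the large cutter gently (not dropped), right way up and wholly on the clear part of the white board, then push the lid down until it snaps shut with the small cutter still inside. Do not knock the cakes or the spray bottle about.

Things in the scene. Friction and masses are not known exactly. Their poses are not given: they have to be found in the camera images.
- case: Grey plastic clamshell case, 124 x 124 mm, fixed on a steel wedge stand. Origin on the table under its middle, z up. The front (button, robot side) looks along -x, the hinge is at the back (+x). The case slopes 25 degrees down to its front; slope axes in this body's axes: u = (0.906, 0, 0.423) up the slope to the back, v = (0, 1, 0), n = (-0.423, 0, 0.906) out of the case.
- case_mid (a point): Middle of the underside of the sloping case, zero of u, v and n; 68 mm above case's origin, same axes as that. From here the outer walls lie at +-62 mm in u and v (3 mm thick), the inner floor at n = 4 mm, the tray's rim at n = 20 mm, the shut lid from n = 20 to 57 mm.
- case_seat (a point): Seat of both cutters: where the centre of their undersides is when seated, on the case floor at u = -6 mm, v = 0, n = 4 mm; axes as case (not sloped). A round boss 34 mm across and 5 mm high stands here inside the small cutter (2.5 mm play all round).
- lid (a joint): Lid hinge angle, rad: 0 shut (0 to 0.01 when latched), 1.66 (95 degrees) wide open at its stop. Once unlatched a weak spring (about 0.5 N at the front edge) swings it fully open in about a second. To shut, it must be pushed all the way down, with about 4 N near the end, until the hook snaps over it, or it stays ajar or springs open again.
- lid_hinge (a point): Middle of the hinge line (u = 62 mm, v = 0, n = 20 mm), which runs along v. The lid is a shell 124 mm long from here to its free edge, 124 mm wide, outer top face 37 mm from the hinge plane. Wide open it stands behind the cutters, leaning 20 degrees towards the robot over them, free edge 0.23 m above the table: a vertical gripper at the cutters meets it, one tilted along n passes.
- lid_front (a point): Point on the lid's outer top face, on the middle line, 110 mm from the hinge line and 14 mm from the free front edge; push here to shut (downwards along -n when nearly shut). When open this face looks to the back, away from the robot.
- latch (a joint): Rocker latch angle, rad: 0 at rest, 0.34 fully pressed; springs back when let go. The lid is freed at about 0.25. Fully down takes 3 to 5 N at the pad.
- button (a point): Middle of the top of the black thumb pad in front of the case, 28 mm wide (v) x 24 mm (u), 35 mm in front of its pivot; press it along -n by 7 to 10 mm (then a firm stop). The lid's front face is 43 mm behind it.
- cutter_large: Plain steel ring cutter, open at both ends, 54 mm outside diameter, 49 mm inside, 46 mm high, about 90 g. Origin at the centre of its lower edge, z up along its axis. It starts seated in the case round the small one, axis along n. Room for fingers is at its two sides along v (60 mm from its axis to the case's side walls).
- cutter_small: Plain steel ring cutter, 44 mm outside diameter, 39 mm inside, 30 mm high, 60 g, standing inside the large one with 2.5 mm play all round, leaning on it; it may ride along if the large one is lifted other than along n. Origin at the centre of its lower edge, z along its axis.
- board: White plastic pastry board, fixed, 160 mm (its x) x 220 mm (its y) x 12 mm thick. Origin at the centre of its underside. A cake stands somewhere on it.
- cake_on_board: Chocolate-chip ring cake 82 mm across, 34 mm high, loose on the board. Origin at the centre of its underside.
- cake_front: Plain ring cake 80 mm across, 34 mm high, loose on the table at the front. Origin at the centre of its underside.
- bottle: Spray bottle, loose, standing upright, 56 mm (its x) x 120 mm (its y) x 272 mm high, between and behind case and board. Origin at the centre of its underside.

How it is judged:
On the way, in this order (a step that is already met when the one before it is completed fails the run):
1. the thumb button is pressed in while the lid is still down (value of joint latch above 0.2 rad and value of joint lid below 0.8 rad).
2. the lid has popped open (value of joint lid above 1.45 rad), for 0.2 s.
3. the large cutter stands upright on the board, released, the small one still in its seat, the lid still open (x of cutter_large in the frame of board between -0.056 and 0.056 m and y of cutter_large in the frame of board between -0.086 and 0.086 m and z of cutter_large in the frame of board between 0.008 and 0.017 m and angle between cutter_large's own z axis and vertical below 0.1 rad and linear speed of cutter_large below 0.02 m/s and contact force between cutter_large and the fingers below 0.1 N and distance between cutter_small and case_seat below 0.012 m and angle between cutter_small's own z axis and vertical between 0.3 and 0.57 rad and value of joint lid above 1 rad), for 0.2 s.
At the end, for the whole second after the job is handed in: The lid is shut (under 0.03 rad) and held by the hook (latch under 0.06 rad); the large cutter stands at rest, upright within 0.1 rad, released, its whole foot on the board; the small cutter is in its seat in the case (within 12 mm, not toppled) (x of cutter_large in the frame of board between -0.056 and 0.056 m and y of cutter_large in the frame of board between -0.086 and 0.086 m and z of cutter_large in the frame of board between 0.008 and 0.017 m and angle between cutter_large's own z axis and vertical below 0.1 rad and linear speed of cutter_large below 0.02 m/s and contact force between cutter_large and the fingers below 0.1 N and distance between cutter_small and case_seat below 0.012 m and angle between cutter_small's own z axis and vertical between 0.3 and 0.57 rad and value of joint lid between -0.03 and 0.03 rad and value of joint latch below 0.06 rad); the robot touches nothing.
It fails at once if the small cutter leaves its seat by more than 20 mm (distance between cutter_small and case_seat above 0.02 m).
It fails at once if the large cutter is dropped (linear speed of cutter_large above 0.5 m/s and contact force between cutter_large and the fingers below 0.1 N).
It fails at once if cake_on_board is pushed by more than 20 mm or tipped (distance of cake_on_board from where it was at the start of the episode above 0.02 m or angle between cake_on_board's own z axis and vertical above 0.35 rad).
It fails at once if cake_front is pushed by more than 20 mm or tipped (distance of cake_front from where it was at the start of the episode above 0.02 m or angle between cake_front's own z axis and vertical above 0.35 rad).
It fails at once if bottle is pushed by more than 20 mm or tipped (distance of bottle from where it was at the start of the episode above 0.02 m or angle between bottle's own z axis and vertical above 0.35 rad).
It also fails if it takes over 72 s, if anything falls off the work surface, if the arm or the gripper's body presses on something with over 40 N, if the wrist force passes 120 N, or if a joint passes its speed limit or range.

### The arm

A 7-joint arm with a two-finger parallel gripper is mounted at the origin on a cart in front of the work surface, level with it; the furniture and walls round the work are solid. World frame = base frame: x ahead of the robot, y to its left, z up, the work surface at z = 0. Lengths are in m, angles in rad, forces in N, time in s.
With the tool pointing down it reaches from about 0.425 to 1.025 m from the base axis. Payload 3.6 kg.
Tool frame: the origin (TCP) lies on the centre line of the jaws, within the pads' length; the fingertips stand 25 mm ahead of it and the grasp point (between the pads) lies 6 mm ahead of it; z points along the fingers, x is the direction in which the jaws open and shut, and the axes are right-handed (so a half turn about z gives the same grasp; the last joint's range is limited). The gripper opens to 85 mm and grips with 20 to 120 N. Pads are 22 mm wide; open, the fingers measure 114 mm over their backs; the gripper's body (76 mm by 85 mm) begins 54 mm behind the grasp point. The pads swing forward as they close: fully open they stand 13 mm farther back than shut.
Start: joints at [1.058, 0.591, 0.048, 1.609, -0.033, 0.943, -0.034], TCP at [0.295, -0.662, 0.256] pointing down, gripper open.
Joint ranges: [-2.69, 2.69], [-0.47, 2.24], [-1.27, 1.36], [0.19, 2.51], [-1.53, 4.68], [0.08, 2.07], [-3.09, 3.09]. Speed limits (rad/s): [2.57, 2.57, 3.14, 3.14, 3.14, 3.14, 3.14].

### API

Orientations are given as a unit quaternion [w, x, y, z].
In Python, from station import r gives the robot as it stands. The module is installed in compiled form; this text tells all that it offers.
- The arm moves only by the shell command python3 -m creep 'ROWS' [FORCE]. ROWS is JSON, a list of rows, each a list of 7 numbers: the shift along the tool's x, y, z in mm, then the turn, a rotation vector about the tool's x, y, z in rad, then the opening, from 0 (shut) to 1 (fully open). A call has 1 to 10 rows; each row shifts and turns the commanded pose from where the row before left it, along the tool's axes as they then stand; what a row does not reach is not made up. A row lasts 1/12 s, in which the tool goes at most 41.7 mm and 7.16 degrees, less where a joint would pass 70% of its speed; a pose out of reach is approached as far as the arm can. A call is refused whole if a number of a shift passes 41.7 or a number of a turn 0.125, either way. A call with a gripper value outside its range is refused whole. The fingers move at their own pace and stop on an object; FORCE is the grip in N (left out, the last holds). Time passes only in rows, so rows that do not move let the fingers close. It gives the time, the measured TCP pose, the force and the opening at its end, in the units of the state.
- r.get_obs(): the state, without advancing time (a new reading comes with each control period).
- r.get_image(name): name is "scene" or "top"; returns the picture (480x640x3 uint8, red, green, blue); there is no depth.
- r.camera_info(name): a dict with "fx", "fy", "cx", "cy" (pixels), "distortion" ([k1, k2, p1, p2, k3] as OpenCV has them; the pictures are not rectified), "rvec" (rotation vector, rad) and "tvec" (3), from world to camera coordinates, as OpenCV has them. Camera axes: x right, y down, z forward; pixel columns grow to the right and rows downward; lengths in m; the calibration is good to about 2 mm. A picture is of the moment at which its call begins. camera_info takes no time and is no camera call.
- r.finish_job(): hands the job in, once; it reports no verdict.
The state is a dict: "t": time; "joint_positions": joint angles; "joint_vel": joint speeds; "joint_torque": joint torques, N m; "tcp_pos": TCP position; "tcp_rot": TCP orientation; "force": force on the tool from outside, world axes, zero at the start; "ft_torque": the same for the moment, N m; "opening": opening from 0.0 (shut) to 1.0 (fully open).
Only numpy, scipy, OpenCV 4.12 (cv2) and the standard library are available. Lean on these libraries where they do the work, as an engineer would, in place of code of your own. Each camera call takes 0.05 s, during which the arm holds its last target. There are 200 camera calls.

## Working session

There is one attempt and no reset: what is moved stays moved. The work goes in short steps, Python scripts to look and compute and a shell command to move; the robot and the scene stay as the last step left them, time stands still between calls to the robot, and variables do not carry over. Pictures are saved under pics/ and viewed, about 8 in all and at most 12, crops included, and the job is handed in when it is done.

```bash
mkdir -p pics; python3 - <<'E'
from station import r
import cv2,numpy as np
for n in("scene","top"):
    cv2.imwrite(f"pics/{n}0.png",r.get_image(n)[:,:,::-1]); i=r.camera_info(n); print(n,i)
    R=cv2.Rodrigues(np.array(i["rvec"]))[0]; print("pos",-R.T@np.array(i["tvec"]))
print(r.get_obs())
E
```

```text
scene {'fx': 539.0089061060063, 'fy': 539.0089061060063, 'cx': 324.35913490637853, 'cy': 234.0465665197621, 'distortion': array([-0.11905543,  0.        ,  0.        ,  0.        ,  0.        ]), 'rvec': array([ 0.81982247, -2.36575539,  1.26437465]), 'tvec': array([0.43165536, 0.28578966, 0.87749545])}
pos [-0.03909644  0.7094584   0.73016477]
top {'fx': 529.8158827461924, 'fy': 529.8158827461924, 'cx': 321.4756748894841, 'cy': 238.27742319124908, 'distortion': array([-0.11905628,  0.        ,  0.        ,  0.        ,  0.        ]), 'rvec': array([ 2.11788545, -2.13284873,  0.18797548]), 'tvec': array([0.01336499, 0.5878946 , 1.03519172])}
pos [0.39293501 0.00583694 1.12382765]
{'t': 0.1, 'joint_positions': array([ 1.05751076,  0.59206813,  0.04830752,  1.60970676, -0.03329238,
        0.94270285, -0.03370403]), 'joint_vel': array([ 8.79187375e-04, -2.11039818e-03, -7.58502896e-04, -2.40699615e-03,
       -1.61771990e-03,  5.69774344e-04, -4.22623433e-05]), 'joint_torque': array([ 4.63016986e-03, -5.49995720e+01,  1.55361056e+00, -1.98826736e+01,
        9.79572331e-03,  3.77363584e-03,  1.29830670e-05]), 'tcp_pos': array([ 0.2952052 , -0.66140682,  0.25522113]), 'tcp_rot': array([-5.12129206e-04,  8.38938051e-01, -5.44225932e-01, -9.05386910e-04]), 'force': array([ 0.00353526, -0.49404851, -0.29395652]), 'ft_torque': array([ 0.02327837,  0.02733237, -0.02125352]), 'opening': 0.9989361520955523}
```

View pics/scene0.png

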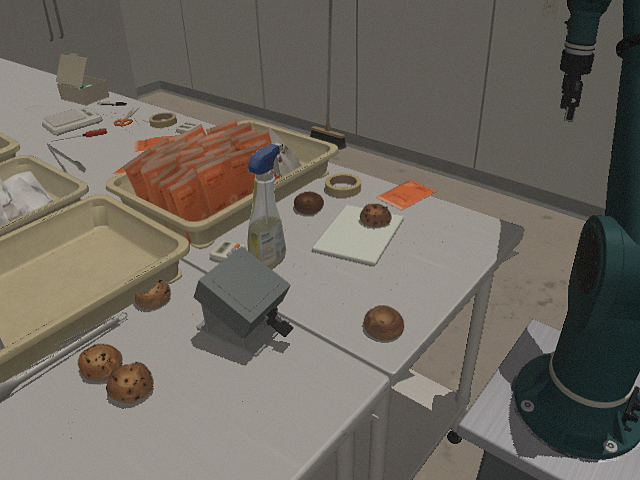

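View pics/top0.png

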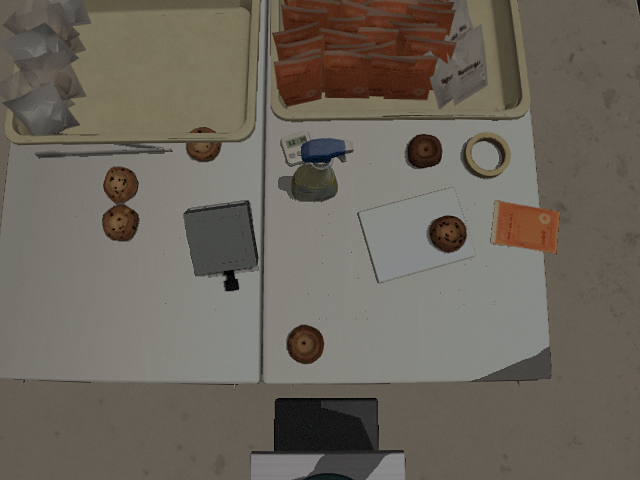

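```bash
python3 - <<'E'
import cv2,numpy as np
t=cv2.imread("pics/top0.png")[190:300,170:270]; s=cv2.imread("pics/scene0.png")[245:355,194:294]
f=lambda a:cv2.convertScaleAbs(cv2.resize(a,None,fx=4,fy=4,interpolation=cv2.INTER_CUBIC),alpha=1.6)
cv2.imwrite("pics/crop.png",np.hstack([f(t),f(s)]))
E
cat > h.py <<'E'
import numpy as np,cv2
from station import r
from scipy.spatial.transform import Rotation as Ro
def ray(n,p):
    i=r.camera_info(n);K=np.array([[i["fx"],0,i["cx"]],[0,i["fy"],i["cy"]],[0,0,1]])
    q=cv2.undistortPoints(np.array(p,float).reshape(-1,1,2),K,i["distortion"]).reshape(-1,2)
    R=cv2.Rodrigues(np.array(i["rvec"]))[0]
    return -R.T@np.array(i["tvec"]),np.c_[q,np.ones(len(q))]@R
def onz(n,p,z):
    o,d=ray(n,p);return o+d*((np.asarray(z)-o[2])/d[:,2])[:,None]
def proj(n,P):
    i=r.camera_info(n);K=np.array([[i["fx"],0,i["cx"]],[0,i["fy"],i["cy"]],[0,0,1]])
    return cv2.projectPoints(np.array(P,float).reshape(-1,1,3),i["rvec"],i["tvec"],K,i["distortion"])[0].reshape(-1,2)
def tri(p,q):
    a,d=ray("scene",[p]);b,e=ray("top",[q]);d,e=d[0],e[0]
    s=np.linalg.lstsq(np.c_[d,-e],b-a,rcond=None)[0];A=a+s[0]*d;B=b+s[1]*e
    return (A+B)/2,np.linalg.norm(A-B)
E
python3 - <<'E'
from h import *
t=cv2.imread("pics/top0.png");hsv=cv2.cvtColor(t,cv2.COLOR_BGR2HSV)
# board: bright quad
print("board edge probes",hsv[235,400],hsv[260,340],hsv[250,480])
for nm,b,z in(("cakeB",(425,205,475,260),.046-.017),("cakeF",(280,318,335,370),.017)):
    c=hsv[b[1]:b[3],b[0]:b[2]];m=((c[...,1]>90)).astype(np.uint8)
    k=max(cv2.findContours(m,0,1)[0],key=cv2.contourArea);(x,y),R=cv2.minEnclosingCircle(k);print(nm,x+b[0],y+b[1],R,onz("top",[[x+b[0],y+b[1]]],[z]))
E
```

```text
board edge probes [ 60   4 137] [ 26  13 134] [ 38   8 136]
cakeB 447.3626289367676 233.22082710266113 18.443513870239258 [[ 0.60126426 -0.25718405  0.029     ]]
cakeF 306.0 344.0 19.416587829589844 [[0.37353676 0.0426738  0.017     ]]
```

View pics/crop.png

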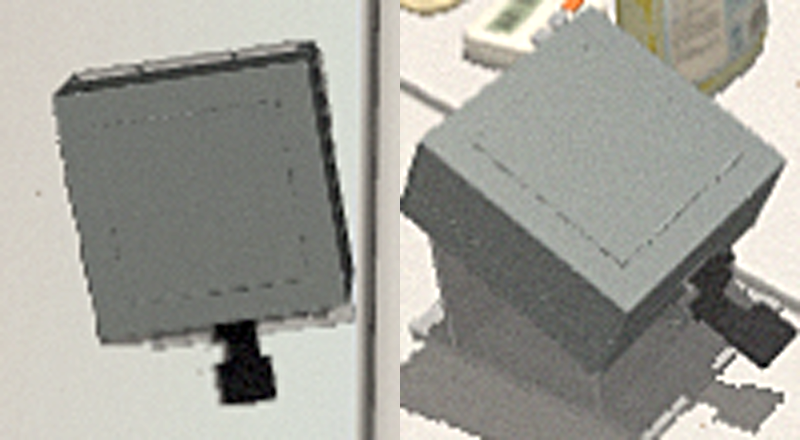

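```bash
cat >> h.py <<'E'
U=np.array([.906,0,.423]);V=np.array([0,1.,0]);N=np.array([-.423,0,.906]);MID=np.array([0,0,.068])
def loc(u,v,n): return MID+(u*U+v*V+n*N)/1000
E
python3 - <<'E'
from h import *
from scipy.optimize import least_squares
L=[(62,62,57),(62,-62,57),(-62,-62,57),(-62,62,57)]
P=np.array([loc(*a) for a in L])
T=np.array([(55,97),(309,62),(350,305),(100,342)])/4+[170,190]
S=(np.array([(427,145),(590,12),(785,160),(628,310)])-[400,0])/4+[194,245]
W=lambda q,X:np.c_[X[:,:2]@np.array([[np.cos(q[2]),np.sin(q[2])],[-np.sin(q[2]),np.cos(q[2])]])+q[:2],X[:,2]]
for w in((1,0),(0,1),(1,1)):
    s=least_squares(lambda q:np.r_[w[0]*(proj("top",W(q,P))-T).ravel(),w[1]*(proj("scene",W(q,P))-S).ravel()],[.6,.15,0]);print(s.x,np.round(s.fun,1))
q=s.x
# button candidates
for n in(0,10,20,30):
    X=W(q,np.array([loc(-105,0,n)]));print(n,X,(proj("top",X)-[170,190])*4,(proj("scene",X)-[194,245])*4+[400,0])
# board
t=cv2.imread("pics/top0.png")
B=t[170:300,340:500];g=cv2.GaussianBlur(B,(3,3),0);d=g.astype(int)
print(B[60,40],B[5,5],B[125,20],B[60,10])
print(B[50:90:1,25].mean(-1)[20:40], t[265:285,370].mean(-1))
# bottle base and board corners on scene
E
```

```text
[0.5961639  0.20695004 0.131348  ] [-0.5 -0.1  0.1 -0.3  0.   0.5  0.3 -0.2 -0.  -0.   0.  -0.   0.  -0.
 -0.  -0. ]
[0.59119104 0.21084056 0.1475093 ] [-0.   0.  -0.   0.  -0.   0.  -0.   0.  -2.2 -0.5 -0.2 -2.1  1.2 -0.
  1.2  1.7]
[0.59460407 0.2080648  0.13812626] [-1.2  1.  -0.6  0.4 -0.3  1.1  0.   0.7 -2.4 -2.2 -0.  -3.3  0.9 -1.1
  0.4  0.1]
0 [[0.50038011 0.19496659 0.023585  ]] [[251.66312836 370.83464319]] [[749.82633157 353.39451062]]
10 [[0.4961904  0.19438417 0.032645  ]] [[249.6673086  377.20574525]] [[755.94526332 342.3965849 ]]
20 [[0.49200069 0.19380175 0.041705  ]] [[247.63716974 383.68878435]] [[762.1533527  331.23763716]]
30 [[0.48781097 0.19321934 0.050765  ]] [[245.57183615 390.28668574]] [[768.45239167 319.91441498]]
[135 137 135] [125 131 135] [126 132 133] [127 133 134]
[ 66.          63.33333333  85.         132.         135.66666667
 134.66666667 132.66666667 132.         130.         132.33333333
 130.66666667 132.         131.66666667 130.66666667 128.33333333
 131.33333333 130.66666667 130.         132.66666667 131.33333333] [132.         132.33333333 131.         131.         132.
 129.66666667 131.         131.33333333 131.         130.33333333
 132.33333333 130.         131.33333333 129.33333333 130.33333333
 132.         130.33333333 130.33333333 131.33333333 129.66666667]
```

```bash
cat >> h.py <<'E'
CASE=np.array([.5955,.2072,.135])
def Rz(a): return Ro.from_euler('z',a).as_matrix()
def w(u,v,n,c=None):
    c=CASE if c is None else c
    return Rz(c[2])@loc(u,v,n)+[c[0],c[1],0]
def RT(tilt=1,yaw=None):  # tool matrix: x=-v, z=-n (tilt) or down
    M=Rz(CASE[2] if yaw is None else yaw);x=-M@V;z=-M@(N if tilt else np.array([0,0,1.]))
    return np.c_[x,np.cross(z,x),z]
def state():
    o=r.get_obs();return np.array(o["tcp_pos"]),Ro.from_quat(np.array(o["tcp_rot"])[[1,2,3,0]]).as_matrix(),o
def goto(P,R):
    p,R0,o=state();rv=Ro.from_matrix(R0.T@R).as_rotvec()
    print("turn",rv.round(3),"| shift in NEW axes mm",(R.T@(P-p)*1000).round(1),"| in OLD",(R0.T@(P-p)*1000).round(1))
E
python3 - <<'E'
from h import *
t=cv2.imread("pics/top0.png").astype(int)
b=cv2.GaussianBlur((t[...,2]-t[...,0]).astype(np.float32),(0,0),1.2)
v=t.mean(-1)
m=((b<4.5)&(v>110)).astype(np.uint8);m[:, :345]=0;m[:,490:]=0;m[:175]=0;m[295:]=0
m=cv2.morphologyEx(m,cv2.MORPH_OPEN,np.ones((5,5)));k=max(cv2.findContours(m,0,1)[0],key=cv2.contourArea)
h=cv2.convexHull(k);a=cv2.minAreaRect(h);c=cv2.boxPoints(a);print(cv2.contourArea(h),a,c.round(1).tolist())
for C in(c,np.array([(358,211),(455,187),(475,254),(379,282)])):
    X=onz("top",C,[.012]*4);print(X.round(4).tolist(),X.mean(0),[np.linalg.norm(X[i]-X[i-1]).round(4) for i in range(4)],[np.degrees(np.arctan2(*(X[i]-X[i-1])[1::-1])).round(1) for i in range(4)])
print("bottle base top-view",onz("top",[(315,188)],[.03]),onz("scene",[(267,255)],[0.03]))
print("button tri",tri([194+(748-400)/4,245+328/4],[170+246/4,190+380/4]), w(-105,0,17))
p,R,o=state();print(R)
goto(w(-109,0,17+60+25),RT())
goto(np.array([.5,-.25,.30]),RT(0))
E
```

```text
10941.0 ((425.5, 241.99996948242188), (103.99998474121094, 126.99998474121094), 90.0) [[362.0, 190.0], [489.0, 190.0], [489.0, 294.0], [362.0, 294.0]]
[[0.7014, -0.0794, 0.012], [0.7005, -0.3591, 0.012], [0.4729, -0.3447, 0.012], [0.4761, -0.0748, 0.012]] [ 0.58770108 -0.2145088   0.012     ] [np.float64(0.2253), np.float64(0.2798), np.float64(0.2281), np.float64(0.2699)] [np.float64(-1.2), np.float64(-90.2), np.float64(176.4), np.float64(89.3)]
[[0.6546, -0.0697, 0.012], [0.7074, -0.2836, 0.012], [0.5588, -0.3191, 0.012], [0.501, -0.1111, 0.012]] [ 0.60544859 -0.19588484  0.012     ] [np.float64(0.1591), np.float64(0.2203), np.float64(0.1527), np.float64(0.2158)] [np.float64(15.1), np.float64(-76.1), np.float64(-166.6), np.float64(105.5)]
bottle base top-view [[0.70154609 0.02241722 0.03      ]] [[0.69222533 0.03414852 0.03      ]]
button tri (array([0.49568212, 0.19595015, 0.04276696]), np.float64(0.004671371677798466)) [0.49410998 0.19342858 0.038987  ]
[[ 4.07634630e-01 -9.13144613e-01 -9.61699070e-04]
 [-9.13142758e-01 -4.07635745e-01  1.84475943e-03]
 [-2.07655505e-03  1.26180715e-04 -9.99997836e-01]]
turn [0.434 0.064 0.28 ] | shift in NEW axes mm [-820.3 -187.3  243. ] | in OLD [-710.3 -492.1  142.3]
turn [0.    0.002 0.285] | shift in NEW axes mm [-380.1 -258.3  -44.8] | in OLD [-292.3 -354.7  -44.2]
```

```bash
python3 -m creep '[[-22,-27,-9,0,0,0,0],[-22,-27,-9,0,0,0,0],[-22,-27,-9,0,0,0,0],[-22,-27,-9,0,0,0,0],[-22,-27,-9,0,0,0,0],[-22,-27,0,0,0,0,0],[-22,-27,0,0,0,0,0],[-22,-27,0,0,0,0,0],[-22,-27,0,0,0,0,0],[-22,-27,0,0,0,0,0]]' 30
python3 -m creep '[[-24,-28,0,0,0,0.057,0],[-24,-28,0,0,0,0.057,0],[-24,-28,0,0,0,0.057,0],[0,0,0,0,0,0.057,0],[0,0,0,0,0,0.057,0]]'
python3 - <<'E'
from h import *
p,R,o=state();print(p,o["joint_positions"].round(2));goto(w(-109,0,17+60+25),RT())
E
```

```text
t: 0.93
tcp_pos: [0.4525, -0.3493, 0.301]
tcp_rot: [-0.0, 0.839, -0.544, -0.0]
force: [0.4, 0.1, 0.5]
opening: 0.001
t: 1.35
tcp_pos: [0.5069, -0.2503, 0.3009]
tcp_rot: [-0.001, 0.754, -0.656, -0.001]
force: [0.2, -0.7, 0.6]
opening: -0.002
[ 0.50689456 -0.25031385  0.30091045] [ 0.36  0.34  0.03  1.93 -0.01  0.87 -1.04]
turn [0.437 0.002 0.004] | shift in NEW axes mm [-441.4   72.2  172.2] | in OLD [-441.1   -9.2  187.3]
```

```bash
python3 -m creep '[[-37,0,0,0.06,0,0,0],[-37,0,0,0.06,0,0,0],[-37,0,0,0.06,0,0,0],[-37,0,0,0.06,0,0,0],[-37,0,0,0.06,0,0,0],[-37,0,0,0.06,0,0,0],[-37,0,0,0.06,0,0,0],[-37,0,0,0,0,0,0],[-37,0,0,0,0,0,0],[-37,0,0,0,0,0,0]]' 
python3 -m creep '[[-35,0,0,0,0,0,0],[-35,0,0,0,0,0,0],[0,0,0,0,0,0,0],[0,0,0,0,0,0,0]]'
python3 - <<'E'
from h import *
p,R,o=state();print(p,o["joint_positions"].round(2));goto(w(-109,0,17+60+25),RT())
E
```

```text
t: 2.18
tcp_pos: [0.4576, 0.0924, 0.3009]
tcp_rot: [-0.156, 0.737, -0.644, 0.136]
force: [0.4, -0.1, 0.1]
opening: 0.0
t: 2.52
tcp_pos: [0.4487, 0.1631, 0.301]
tcp_rot: [-0.157, 0.739, -0.641, 0.136]
force: [-0.3, -0.1, -0.9]
opening: 0.003
[0.44874093 0.16309146 0.30098676] [-0.48  0.1  -0.07  2.34  0.49  0.35 -2.41]
turn [0.019 0.003 0.006] | shift in NEW axes mm [-24.   70.4 173.1] | in OLD [-23.9  66.9 174.5]
```

```bash
python3 -m creep '[[-6,17,0,0.019,0.003,0.006,0],[-6,18,10,0,0,0,0],[-6,18,20,0,0,0,0],[-6,17,30,0,0,0,0],[0,0,35,0,0,0,0],[0,0,35,0,0,0,0],[0,0,25,0,0,0,0],[0,0,15,0,0,0,0],[0,0,0,0,0,0,0],[0,0,0,0,0,0,0]]' 
python3 - <<'E'
from h import *
p,R,o=state();print(p,o["joint_positions"].round(2));goto(w(-109,0,17+25),RT())
a=r.get_image("top")[170:310,160:280];b=r.get_image("scene")[230:370,190:310]
f=lambda a:cv2.convertScaleAbs(cv2.resize(a[:,:,::-1],None,fx=3.3,fy=3.3,interpolation=cv2.INTER_CUBIC),alpha=1.6)
cv2.imwrite("pics/pre.png",np.hstack([f(a),f(b)]))
E
```

```text
t: 3.35
tcp_pos: [0.4697, 0.184, 0.1838]
tcp_rot: [-0.138, 0.735, -0.651, 0.131]
force: [0.6, -0.7, 0.0]
opening: -0.005
[0.46967854 0.18402945 0.18377846] [-0.76  0.38  0.25  2.39  1.11  0.08 -3.08]
turn [ 0.054 -0.018 -0.01 ] | shift in NEW axes mm [ -6.   42.2 117. ] | in OLD [ -7.8  35.8 119. ]
```

View pics/pre.png

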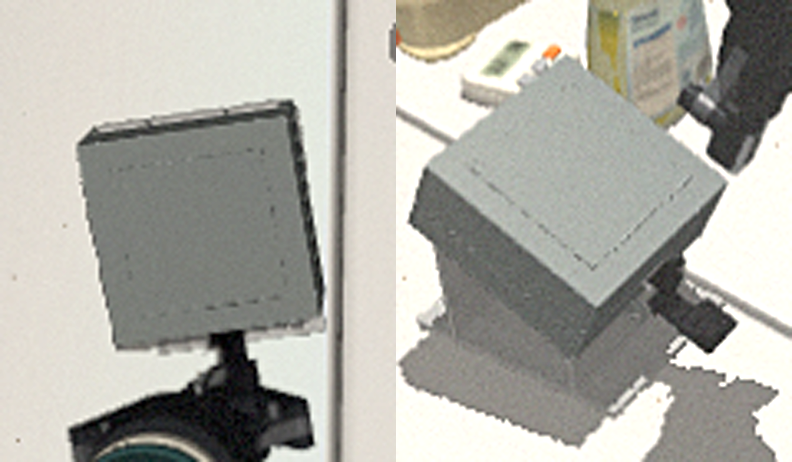

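```bash
python3 -m creep '[[0,0,-30,-0.06,0,0,0],[0,0,-30,-0.06,0,0,0],[0,0,-30,-0.06,0,0,0],[0,0,-20,-0.06,0,0,0],[0,0,0,-0.06,0,0,0],[0,0,0,-0.06,0,0,0],[0,0,0,0,0,-0.12,0],[0,0,0,0,0,-0.12,0],[0,0,0,0,0,-0.12,0],[0,0,0,0,0,-0.12,0]]' 
python3 -m creep '[[0,0,0,0,0,-0.12,0],[0,0,0,0,0,-0.12,0],[0,0,0,0,0,-0.12,0],[0,0,0,0,0,-0.12,0],[0,0,0,0,0,-0.12,0],[0,0,0,0,0,-0.12,0],[0,0,0,0,0,-0.12,0],[0,0,0,0,0,-0.12,0],[0,0,0,0,0,-0.12,0],[0,0,0,0,0,-0.12,0]]' 
python3 -m creep '[[0,0,0,0,0,-0.12,0],[0,0,0,0,0,-0.12,0],[0,0,0,0,0,-0.12,0],[0,0,0,0,0,-0.12,0],[0,0,0,0,0,-0.12,0],[0,0,0,0,0,-0.12,0],[0,0,0,0,0,-0.12,0],[0,0,0,0,0,-0.12,0],[0,0,0,0,0,-0.12,0],[0,0,0,0,0,-0.12,0]]' 
cat >> h.py <<'E'
def RF(deg=25,yaw=None): # flipped: x=+v, tool tilted deg towards n
    M=Rz(CASE[2] if yaw is None else yaw);a=np.radians(deg);z=-M@np.array([-np.sin(a),0,np.cos(a)]);x=M@V
    return np.c_[x,np.cross(z,x),z]
E
python3 - <<'E'
from h import *
p,R,o=state();print(p,o["joint_positions"].round(2));goto(w(-103,0,17+15)+[0,0,.025],RF(0));goto(w(-6,0,130),RF(25))
E
```

```text
t: 4.28
tcp_pos: [0.4546, 0.1798, 0.2411]
tcp_rot: [-0.027, 0.882, -0.468, 0.056]
force: [-0.6, -0.6, 0.4]
opening: -0.0
t: 5.12
tcp_pos: [0.4545, 0.1798, 0.241]
tcp_rot: [0.01, 0.992, 0.112, 0.062]
force: [-0.1, -1.0, -0.8]
opening: 0.003
t: 5.95
tcp_pos: [0.4545, 0.1797, 0.2407]
tcp_rot: [0.043, 0.755, 0.653, 0.045]
force: [-0.4, 0.5, -0.2]
opening: -0.001
[0.45454811 0.1796865  0.24071099] [ 0.37  0.52 -1.18  2.18  0.81  0.83  0.11]
turn [ 0.125  0.006 -0.28 ] | shift in NEW axes mm [  8.3  36.5 162.3] | in OLD [ 16.2  12.4 165.3]
turn [-0.309  0.067 -0.273] | shift in NEW axes mm [ 8.3 50.9 87.1] | in OLD [30.2 69.7 67. ]
```

```bash
python3 -m creep '[[0,0,0,0.042,0,-0.093,0],[0,0,0,0.042,0,-0.093,0],[0,0,0,0.042,0,-0.093,0],[2,9,20,0,0,0,0],[2,9,25,0,0,0,0],[2,9,25,0,0,0,0],[2,9,25,0,0,0,0],[0,0,20,0,0,0,0],[0,0,0,0,0,0,0],[0,0,0,0,0,0,0]]' 
python3 - <<'E'
from h import *
p,R,o=state();print(p,o["joint_positions"].round(2));goto(w(-103,0,17+15)+[0,0,.025],RF(0))
E
```

```text
t: 6.78
tcp_pos: [0.4887, 0.1922, 0.1253]
tcp_rot: [0.0, 0.66, 0.751, -0.003]
force: [1.0, -0.1, 0.5]
opening: -0.002
[0.4886929  0.19224438 0.1252834 ] [ 0.23  0.77 -1.01  2.12  0.94  0.81  0.32]
turn [-0.004  0.004 -0.006] | shift in NEW axes mm [ 0.4  1.  46.9] | in OLD [ 0.7  1.2 46.9]
```

```bash
python3 -m creep '[[0,0,0,-0.085,0,0,0],[0,0,0,-0.085,0,0,0],[0,0,0,-0.085,0,0,0],[0,0,0,-0.085,0,0,0],[0,0,0,-0.085,0,0,0],[0,0,0,0,0,0,0]]' 
python3 - <<'E'
from h import *
p,R,o=state();print(p,o["joint_positions"].round(2));goto(w(-107,0,17+10+25),RF(25))
E
```

```text
t: 7.28
tcp_pos: [0.4874, 0.1922, 0.1265]
tcp_rot: [0.133, 0.645, 0.738, 0.146]
force: [-0.8, 0.1, 0.1]
opening: -0.003
[0.48739127 0.19222229 0.12646833] [ 0.06  0.64 -0.83  2.36  1.72  0.63 -0.48]
turn [-0.039  0.009  0.001] | shift in NEW axes mm [  0.3 -32.8  47.2] | in OLD [  0.7 -31.   48.4]
```

```bash
python3 -m creep '[[0,-16,0,-0.02,0,0,0],[0,-15,8,-0.018,0,0,0],[0,0,20,0,0,0,0],[0,0,15,0,0,0,0],[0,0,4,0,0,0,0],[0,0,0,0,0,0,0],[0,0,0,0,0,0,0]]' 
python3 - <<'E'
from h import *
p,R,o=state();print(p,o["joint_positions"].round(2),o["force"]);goto(w(-107,0,17+25),RF(25))
a=r.get_image("top")[170:310,160:280];b=r.get_image("scene")[230:370,190:310]
f=lambda a:cv2.convertScaleAbs(cv2.resize(a[:,:,::-1],None,fx=3.3,fy=3.3,interpolation=cv2.INTER_CUBIC),alpha=1.6)
cv2.imwrite("pics/pre2.png",np.hstack([f(a),f(b)]))
E
```

```text
t: 7.87
tcp_pos: [0.482, 0.1911, 0.071]
tcp_rot: [0.145, 0.645, 0.733, 0.16]
force: [0.0, -0.1, 0.3]
opening: -0.002
[0.48199655 0.1910957  0.07099014] [ 0.04  0.79 -0.83  2.41  1.98  0.79 -0.73] [ 0.04405311 -0.07900116  0.25110095]
turn [-0.002  0.009 -0.006] | shift in NEW axes mm [ 0.7 -4.4  9.2] | in OLD [ 0.7 -4.4  9.2]
```

View pics/pre2.png

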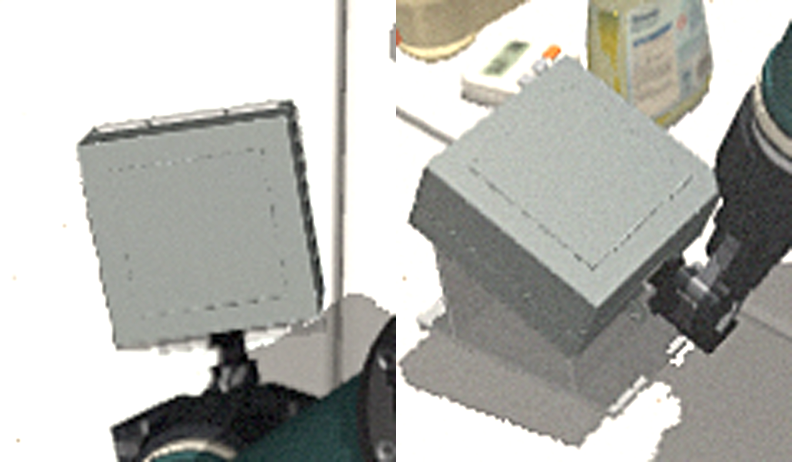

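```bash
python3 -m creep '[[0,-4,2,0,0,0,0],[0,0,3,0,0,0,0],[0,0,0,0,0,0,0]]';python3 -m creep '[[0,0,3,0,0,0,0],[0,0,0,0,0,0,0]]'; python3 -m creep '[[0,0,3,0,0,0,0],[0,0,0,0,0,0,0]]'
```

```text
t: 8.22
tcp_pos: [0.4793, 0.1907, 0.0638]
tcp_rot: [0.144, 0.645, 0.734, 0.159]
force: [-0.8, -0.5, 1.0]
opening: -0.001
t: 8.38
tcp_pos: [0.4801, 0.1909, 0.0606]
tcp_rot: [0.144, 0.645, 0.734, 0.159]
force: [-2.1, -0.8, 0.7]
opening: 0.002
t: 8.55
tcp_pos: [0.4811, 0.191, 0.0577]
tcp_rot: [0.143, 0.645, 0.734, 0.159]
force: [-4.6, -0.8, 1.4]
opening: 0.004
```

```bash
python3 - <<'E'
from h import *
p,R,o=state();print(p,o["force"],o["ft_torque"])
M=Rz(CASE[2]);q=M.T@(p-[CASE[0],CASE[1],0])-MID;print("uvn",(q@U*1000,q@V*1000,q@N*1000))
f=M.T@o["force"];print("F uvn",f@U,f@V,f@N)
b=r.get_image("scene")[230:370,190:330];a=r.get_image("top")[170:310,160:280]
g=lambda a:cv2.convertScaleAbs(cv2.resize(a[:,:,::-1],None,fx=3,fy=3,interpolation=cv2.INTER_CUBIC),alpha=2.2)
cv2.imwrite("pics/press.png",np.hstack([g(a),g(b)]))
E
```

```text
[0.48109073 0.19099373 0.05769021] [-4.59518693 -0.81169884  1.37075715] [-0.11715435  1.2040584   0.00259408]
uvn (np.float64(-109.0488896744276), np.float64(-0.6604343362754326), np.float64(39.53676607564416))
F uvn -3.6445067500798087 -0.18584581936283867 3.214195778276288
```

View pics/press.png

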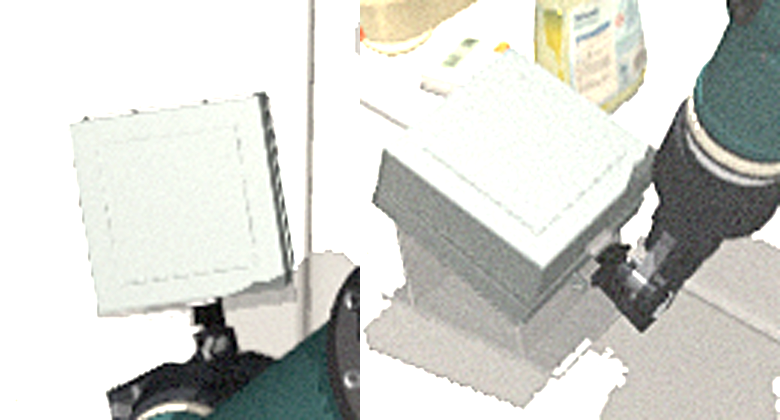

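```bash
python3 -m creep '[[0,-6,0,0,0,0,0],[0,-8,-3,0,0,0,0],[0,-12,-8,0,0,0,0],[0,-15,-10,0,0,0,0],[0,-15,-10,0,0,0,0],[0,0,0,0,0,0,0],[0,0,0,0,0,0,0],[0,0,0,0,0,0,0],[0,0,0,0,0,0,0],[0,0,0,0,0,0,0]]';  python3 - <<'E'
from h import *
p,R,o=state();print(p,o["force"],o["joint_positions"].round(2))
b=r.get_image("scene")[190:370,170:330];a=r.get_image("top")[170:350,150:310]
np.save("pics/a.npy",r.get_image("top"));np.save("pics/b.npy",r.get_image("scene"))
g=lambda a:cv2.convertScaleAbs(cv2.resize(a[:,:,::-1],None,fx=2.5,fy=2.5,interpolation=cv2.INTER_CUBIC),alpha=1.5)
cv2.imwrite("pics/open.png",np.hstack([g(a),g(b)]))
E
```

```text
t: 9.48
tcp_pos: [0.4325, 0.1892, 0.0584]
tcp_rot: [0.147, 0.643, 0.735, 0.158]
force: [0.8, -0.0, -0.6]
opening: 0.004
[0.43246383 0.18916334 0.05837977] [ 0.77770743 -0.03958531 -0.59480463] [ 0.1   0.94 -1.06  2.51  1.95  1.06 -0.77]
```

View pics/open.png

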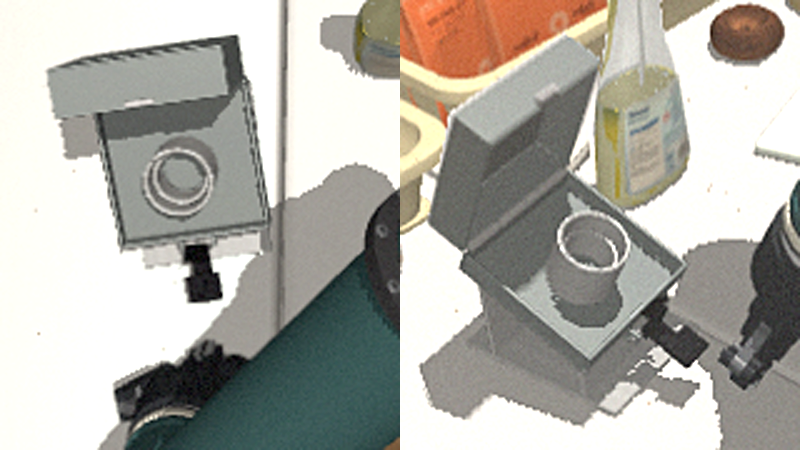

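```bash
python3 - <<'E'
from h import *
X=w(-6,0,50);print("pred rim",X,proj("top",[X]),proj("scene",[X]))
ps={}
for n,f,(x0,y0,x1,y1) in(("top","a",(200,222,245,262)),("scene","b",(228,268,268,302))):
    I=np.load(f"pics/{f}.npy").astype(int).mean(-1);c=I[y0:y1,x0:x1]
    rim=Rz(CASE[2])
    for th in(115,125,135):
        m=(c>th).astype(np.uint8);k,l,s,_=cv2.connectedComponentsWithStats(m,connectivity=8)
        j=1+np.argmax(s[1:,4]);pts=np.argwhere(l==j)[:,::-1]
        h=cv2.convexHull(pts.astype(np.float32));e=cv2.fitEllipse(h);print(n,th,s[j,4],np.add(e[0],(x0,y0)),np.round(e[1],1),e[2])
    ps[n]=np.add(e[0],(x0,y0))
P,d=tri(ps["scene"],ps["top"]);print(P,d)
q=Rz(CASE[2]).T@(P-[CASE[0],CASE[1],0])-MID;print("uvn",q@U,q@V,q@N)
E
```

```text
pred rim [0.5691559  0.20362178 0.110762  ] [[221.73526527 243.20488395]] [[247.64811611 285.37834047]]
top 115 132 [220.76109123 242.22743225] [26.2 27.6] 115.5059585571289
top 125 23 [218.87294769 248.52013779] [13.  20.6] 108.77882385253906Traceback (most recent call last):
  File "<stdin>", line 10, in <module>
cv2.error: OpenCV(4.12.0) /io/opencv/modules/imgproc/src/shapedescr.cpp:361: error: (-201:Incorrect size of input array) There should be at least 5 points to fit the ellipse in function 'fitEllipseNoDirect'
```

```bash
cat >> h.py <<'E'
CASE=np.array([.596,.2082,.135])
def uvn(p):
    q=Rz(CASE[2]).T@(p-[CASE[0],CASE[1],0])-MID;return np.round(np.array([q@U,q@V,q@N])*1000,1)
E
python3 - <<'E'
from h import *
p,R,o=state();print(uvn(p));goto(w(-6,0,107),RF(25))
E
```

```text
[-153.8    3.8   60.8]
turn [-0.003  0.012  0.002] | shift in NEW axes mm [ -3.8 147.8 -46.2] | in OLD [ -4.6 147.7 -46.6]
```

```bash
python3 -m creep '[[0,0,-23,0,0.006,0,0.5],[0,0,-23,0,0.006,0,1],[-1,20,0,0,0,0,1],[-1,25,0,0,0,0,1],[-1,25,0,0,0,0,1],[-1,25,0,0,0,0,1],[0,25,0,0,0,0,1],[0,18,0,0,0,0,1],[0,10,0,0,0,0,1],[0,0,0,0,0,0,1]]';  python3 - <<'E'
from h import *
p,R,o=state();print(uvn(p),o["joint_positions"].round(2),o["opening"],o["force"]);goto(w(-6,0,47),RF(25))
E
```

```text
t: 10.52
tcp_pos: [0.5582, 0.2074, 0.161]
tcp_rot: [0.141, 0.644, 0.735, 0.159]
force: [-0.2, 0.7, 1.2]
opening: 1.001
[  5.3   4.3 100.1] [ 0.34  0.86 -1.26  2.21  1.6   0.98 -0.19] 1.0010739254123666 [-0.19079034  0.66431472  1.15731529]
turn [-0.008  0.003 -0.002] | shift in NEW axes mm [ -4.3 -11.3  53.1] | in OLD [ -4.2 -10.9  53.2]
```

```bash
python3 -m creep '[[-2,-6,0,-0.004,0,0,1],[-2,-5,10,-0.004,0,0,1],[0,0,10,0,0,0,1],[0,0,0,0,0,0,1],[0,0,0,0,0,0,1]]';  python3 - <<'E'
from h import *
p,R,o=state();print(uvn(p),o["joint_positions"].round(2),o["opening"],o["force"]);goto(w(-6,0,47),RF(25))
E
```

```text
t: 10.93
tcp_pos: [0.5531, 0.2029, 0.1354]
tcp_rot: [0.141, 0.642, 0.737, 0.16]
force: [-0.7, 0.4, 0.8]
opening: 0.999
[-10.6   0.5  79.4] [ 0.32  0.89 -1.23  2.23  1.67  0.98 -0.25] 0.9990284013171371 [-0.68743052  0.43948705  0.81679768]
turn [-0.006  0.002  0.003] | shift in NEW axes mm [-0.5  4.6 32.4] | in OLD [-0.5  4.8 32.3]
```

```bash
python3 -m creep '[[0,4,10,-0.006,0,0,1],[0,0,8,0,0,0,1],[0,0,8,0,0,0,1],[0,0,5,0,0,0,1],[0,0,0,0,0,0,1],[0,0,0,0,0,0,1]]';  python3 - <<'E'
from h import *
p,R,o=state();print(uvn(p),o["joint_positions"].round(2),o["opening"],o["force"]);goto(w(-6,0,47),RF(25))
E
```

```text
t: 11.43
tcp_pos: [0.5706, 0.2054, 0.1096]
tcp_rot: [0.143, 0.642, 0.736, 0.163]
force: [-0.1, -0.4, -0.3]
opening: 0.997
[-5.5  0.6 48.5] [ 0.3   0.95 -1.19  2.21  1.74  0.99 -0.27] 0.9970040191550857 [-0.07968177 -0.35768891 -0.31010852]
turn [0.001 0.001 0.001] | shift in NEW axes mm [-0.6 -0.5  1.5] | in OLD [-0.6 -0.5  1.5]
```

```bash
python3 -m creep '[[0,0,0,0,0,0,0.7],[0,0,0,0,0,0,0.66],[0,0,0,0,0,0,0.6],[0,0,0,0,0,0,0.5],[0,0,0,0,0,0,0.3],[0,0,0,0,0,0,0],[0,0,0,0,0,0,0],[0,0,0,0,0,0,0]]' 25;  python3 - <<'E'
from h import *
p,R,o=state();print(uvn(p),o["opening"],o["force"],o["ft_torque"])
E
```

```text
t: 12.1
tcp_pos: [0.5705, 0.2055, 0.1108]
tcp_rot: [0.144, 0.641, 0.736, 0.163]
force: [-3.1, -1.3, 5.0]
opening: 0.632
[-5.1  0.8 49.6] 0.6322917311079594 [-3.08323046 -1.32878478  5.00048848] [-0.28585649  0.45009555 -0.04767263]
```

```bash
python3 -m creep '[[0,0,-4,0,0,0,0],[0,0,-6,0,0,0,0],[0,0,-8,0,0,0,0],[0,0,-8,0,0,0,0],[0,0,-8,0,0,0,0],[0,0,-8,0,0,0,0],[0,0,-8,0,0,0,0],[0,0,0,0,0,0,0],[0,0,0,0,0,0,0]]';  python3 - <<'E'
from h import *
p,R,o=state();print(uvn(p),o["opening"],o["force"],o["joint_positions"].round(2))
np.save("pics/a2.npy",r.get_image("top"));np.save("pics/b2.npy",r.get_image("scene"))
b=np.load("pics/b2.npy")[190:370,170:330];a=np.load("pics/a2.npy")[170:350,150:310]
g=lambda a:cv2.convertScaleAbs(cv2.resize(a[:,:,::-1],None,fx=2.5,fy=2.5,interpolation=cv2.INTER_CUBIC),alpha=1.5)
cv2.imwrite("pics/lift.png",np.hstack([g(a),g(b)]))
E
```

```text
t: 12.85
tcp_pos: [0.5498, 0.2026, 0.1563]
tcp_rot: [0.144, 0.641, 0.736, 0.163]
force: [-0.1, -0.5, -0.1]
opening: 0.631
[-4.8  0.6 99.6] 0.6309490755685104 [-0.11316301 -0.48171372 -0.09970261] [ 0.32  0.83 -1.22  2.24  1.63  0.93 -0.23]
```

View pics/lift.png

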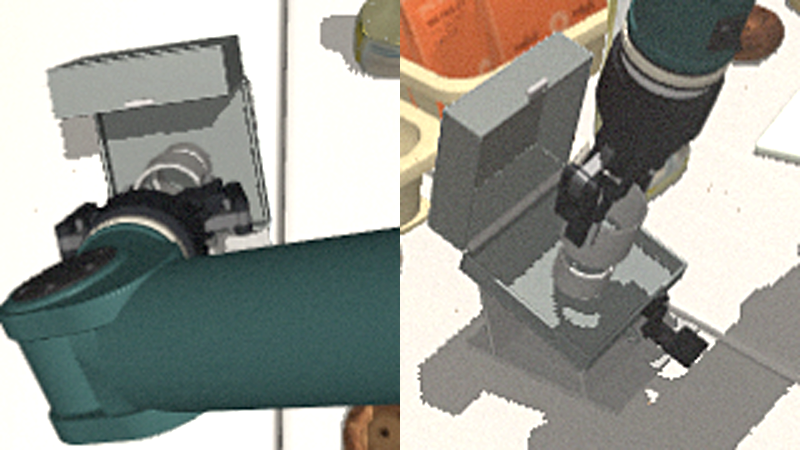

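```bash
python3 -m creep '[[0,0,-15,0,0,0,0],[0,0,-25,0,0,0,0],[0,0,-25,0,0,0,0],[0,-10,-20,0,0,0,0],[0,0,0,0.07,0,0,0],[0,0,0,0.075,0,0,0],[0,0,0,0.075,0,0,0],[0,0,0,0.075,0,0,0],[0,0,0,0.075,0,0,0],[0,0,0,0.07,0,0,0]]';  python3 - <<'E'
from h import *
p,R,o=state();print(p,uvn(p),o["opening"],o["force"],o["joint_positions"].round(2));goto(np.array([.59,-.142,.10]),RF(0))
E
```

```text
t: 13.78
tcp_pos: [0.5053, 0.1964, 0.228]
tcp_rot: [-0.001, 0.658, 0.753, -0.003]
force: [0.5, -0.2, -1.9]
opening: 0.627
[0.50527592 0.19638272 0.22802203] [-15.2   0.5 183.7] 0.6274165092278883 [ 0.54608041 -0.16813787 -1.92620526] [ 0.37  0.71 -1.23  2.01  0.79  1.02  0.46]
turn [-0.006  0.002  0.   ] | shift in NEW axes mm [-346.7   38.4  128. ] | in OLD [-346.5   39.   128.3]
```

```bash
python3 -m creep '[[-15,0,0,0,0,0,0],[-28,0,0,0,0,0,0],[-30,0,0,0,0,0,0],[-30,0,0,0,0,0,0],[-30,4,0,0,0,0,0],[-30,4,0,0,0,0,0],[-30,6,0,0,0,0,0],[-30,6,0,0,0,0,0],[-30,6,0,0,0,0,0],[-30,6,0,0,0,0,0]]';  python3 -m creep '[[-30,6,0,0,0,0,0],[-25,0,0,0,0,0,0],[-9,0,0,0,0,0,0],[0,0,0,0,0,0,0],[0,0,0,0,0,0,0]]'; python3 - <<'E'
from h import *
p,R,o=state();print(p,o["opening"],o["force"],o["joint_positions"].round(2));goto(np.array([.59,-.142,.0576]),RF(0))
t=r.get_image("top");s=r.get_image("scene")
g=lambda a:cv2.resize(a[:,:,::-1],None,fx=2,fy=2,interpolation=cv2.INTER_CUBIC)
cv2.imwrite("pics/ob.png",np.hstack([g(t[150:350,290:490]),g(s[120:320,220:420])]))
E
```

```text
t: 14.62
tcp_pos: [0.5751, -0.0815, 0.2278]
tcp_rot: [-0.0, 0.658, 0.753, -0.002]
force: [0.5, -0.1, -1.7]
opening: 0.625
t: 15.03
tcp_pos: [0.5891, -0.1413, 0.2282]
tcp_rot: [-0.001, 0.658, 0.753, -0.001]
force: [-0.1, 0.0, -0.9]
opening: 0.631
[ 0.58908208 -0.14130904  0.22821093] 0.6310642431820231 [-0.14612655  0.02096978 -0.88780053] [ 0.92  0.78 -1.21  1.88  0.83  1.11  1.09]
turn [-0.003  0.     0.001] | shift in NEW axes mm [ -0.8   0.8 170.6] | in OLD [ -0.8   1.3 170.6]
```

View pics/ob.png

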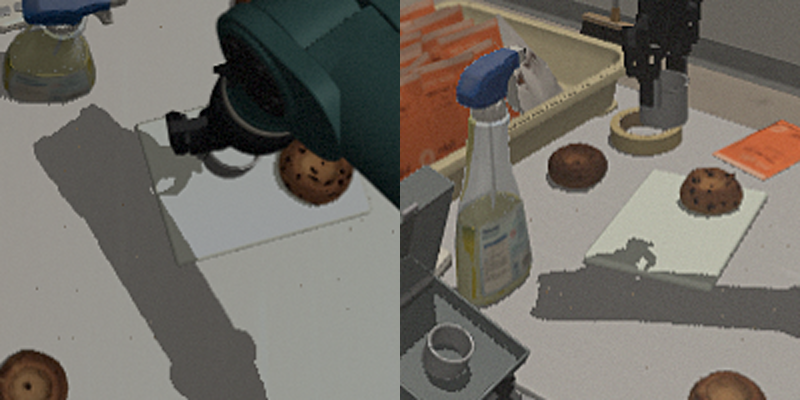

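```bash
python3 -m creep '[[0,0,15,0,0,0,0],[0,0,28,0,0,0,0],[0,0,28,0,0,0,0],[0,0,28,0,0,0,0],[0,0,28,0,0,0,0],[0,0,20,0,0,0,0],[-1,1,12,0,0,0,0],[0,0,5,0,0,0,0],[0,0,0,0,0,0,0],[0,0,0,0,0,0,0]]';  python3 -m creep '[[0,0,2,0,0,0,0],[0,0,2,0,0,0,0],[0,0,0,0,0,0,0],[0,0,0,0,0,0,0]]'; python3 -m creep '[[0,0,1.5,0,0,0,0],[0,0,1.5,0,0,0,0],[0,0,0,0,0,0,0],[0,0,0,0,0,0,0]]'
```

```text
t: 15.97
tcp_pos: [0.5911, -0.1424, 0.0654]
tcp_rot: [0.0, 0.657, 0.754, -0.001]
force: [0.1, -0.8, -0.1]
opening: 0.632
t: 16.3
tcp_pos: [0.5906, -0.1434, 0.0612]
tcp_rot: [0.0, 0.658, 0.753, -0.001]
force: [-0.2, 0.1, -0.9]
opening: 0.63
t: 16.63
tcp_pos: [0.5905, -0.1434, 0.0579]
tcp_rot: [0.0, 0.658, 0.753, -0.001]
force: [-0.9, 0.1, 1.9]
opening: 0.625
```

```bash
python3 -m creep '[[0,0,1,0,0,0,0],[0,0,0,0,0,0,0],[0,0,0,0,0,0,0]]'; python3 -m creep '[[0,0,0.5,0,0,0,0],[0,0,0,0,0,0,0]]'
```

```text
t: 16.88
tcp_pos: [0.5905, -0.1434, 0.0578]
tcp_rot: [0.0, 0.658, 0.753, -0.002]
force: [-2.1, -1.8, 8.0]
opening: 0.632
t: 17.05
tcp_pos: [0.5905, -0.1433, 0.0578]
tcp_rot: [0.001, 0.658, 0.753, -0.002]
force: [-3.2, -2.3, 10.1]
opening: 0.634
```

```bash
python3 -m creep '[[0,0,-1,0,0,0,0.62],[0,0,0,0,0,0,0.66],[0,0,0,0,0,0,0.7],[0,0,0,0,0,0,0.76],[0,0,0,0,0,0,0.85],[0,0,0,0,0,0,0.85],[0,0,-8,0,0,0,0.85],[0,0,-20,0,0,0,0.85],[0,0,-25,0,0,0,0.85],[0,0,-35,0,0,0,0.85]]';  python3 -m creep '[[0,0,-35,0,0,0,0.8],[0,0,-40,0,0,0,0.4],[0,0,-35,0,0,0,0],[0,0,-35,0,0,0,0],[0,0,-20,0,0,0,0]]'; python3 - <<'E'
from h import *
p,R,o=state();print(p,o["opening"],o["force"],o["joint_positions"].round(2))
print(uvn(p)); hin=(62,20)
goto(w(62+70,0,20+165),RF(25))
t=r.get_image("top");s=r.get_image("scene")
g=lambda a:cv2.resize(a[:,:,::-1],None,fx=2,fy=2,interpolation=cv2.INTER_CUBIC)
cv2.imwrite("pics/placed.png",np.hstack([g(t[150:350,290:490]),g(s[120:320,220:420])]))
E
```

```text
t: 17.88
tcp_pos: [0.589, -0.1432, 0.1445]
tcp_rot: [-0.002, 0.657, 0.754, -0.003]
force: [-0.2, -0.3, 0.5]
opening: 0.849
t: 18.3
tcp_pos: [0.5922, -0.1414, 0.3152]
tcp_rot: [0.002, 0.657, 0.754, 0.0]
force: [0.2, 0.0, 0.5]
opening: 0.234
[ 0.59218005 -0.14137159  0.31516902] 0.2342159793150298 [0.15876905 0.00315345 0.50738725] [ 0.95  0.66 -1.23  1.79  0.68  1.18  1.22]
[  58.5 -345.9  245.4]
turn [-0.433  0.002  0.002] | shift in NEW axes mm [345.9  73.5  60.5] | in OLD [345.8  92.7  23.1]
```

View pics/placed.png

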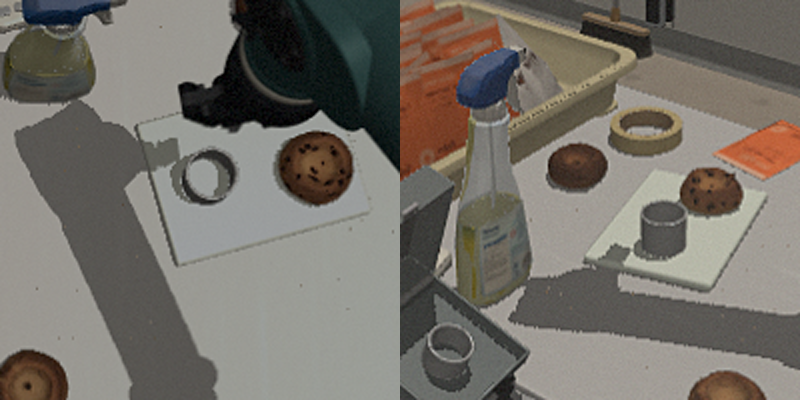

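```bash
python3 -m creep '[[0,0,-30,0,0,0,0],[15,0,-15,0,0,0,0],[30,0,0,0,0,0,0],[30,0,0,0,0,0,0],[30,0,0,0,0,0,0],[30,0,0,0,0,0,0],[30,0,0,0,0,0,0],[30,0,0,0,0,0,0],[30,0,0,0,0,0,0],[30,0,0,0,0,0,0]]';  python3 -m creep '[[30,10,0,0,0,0,0],[30,20,0,0,0,0,0],[20,30,0,0,0,0,0],[10,30,0,-0.07,0,0,0],[0,0,0,-0.07,0,0,0],[0,0,0,-0.075,0,0,0],[0,0,0,-0.075,0,0,0],[0,0,0,-0.075,0,0,0],[0,0,0,-0.07,0,0,0],[0,0,0,0,0,0,0]]'; python3 - <<'E'
from h import *
p,R,o=state();print(p,uvn(p),o["opening"],o["force"],o["joint_positions"].round(2))
goto(w(62+75,0,20+165),RF(25))
E
```

```text
t: 19.23
tcp_pos: [0.5553, 0.111, 0.3538]
tcp_rot: [-0.0, 0.657, 0.754, -0.002]
force: [0.1, -1.2, -0.5]
opening: -0.002
t: 20.07
tcp_pos: [0.6295, 0.2109, 0.3523]
tcp_rot: [0.142, 0.641, 0.738, 0.159]
force: [0.1, 0.8, -0.8]
opening: -0.006
[0.62951882 0.21090785 0.35231349] [150.7  -1.8 243.4] -0.005947415040463027 [ 0.10750285  0.78424022 -0.80105188] [ 0.33  0.47 -1.06  1.91  0.91  0.79  0.51]
turn [-0.006  0.004  0.006] | shift in NEW axes mm [  1.8 -13.7  58.4] | in OLD [  2.1 -13.3  58.5]
```

```bash
python3 -m creep '[[1,-4,15,0,0,0,0],[1,-3,25,0,0,0,0],[0,0,25,0,0,0,0],[0,0,20,0,0,0,0],[0,0,13,0,0,0,0],[0,0,0,0,0,0,0],[0,0,0,0,0,0,0]]'; python3 - <<'E'
from h import *
p,R,o=state();print(p,uvn(p),o["force"],o["joint_positions"].round(2))
s=r.get_image("scene");t=r.get_image("top")
g=lambda a:cv2.convertScaleAbs(cv2.resize(a[:,:,::-1],None,fx=2.2,fy=2.2,interpolation=cv2.INTER_CUBIC),alpha=1.4)
cv2.imwrite("pics/behind.png",np.hstack([g(s[170:350,160:340]),g(t[150:330,150:330])]))
E
```

```text
t: 20.65
tcp_pos: [0.6677, 0.2176, 0.2612]
tcp_rot: [0.141, 0.642, 0.736, 0.16]
force: [0.6, -0.3, 0.4]
opening: -0.0
[0.66767634 0.21764835 0.26122425] [147.2  -0.3 144.5] [ 0.55780224 -0.27273644  0.39617567] [ 0.21  0.6  -0.92  1.92  1.11  0.7   0.34]
```

View pics/behind.png

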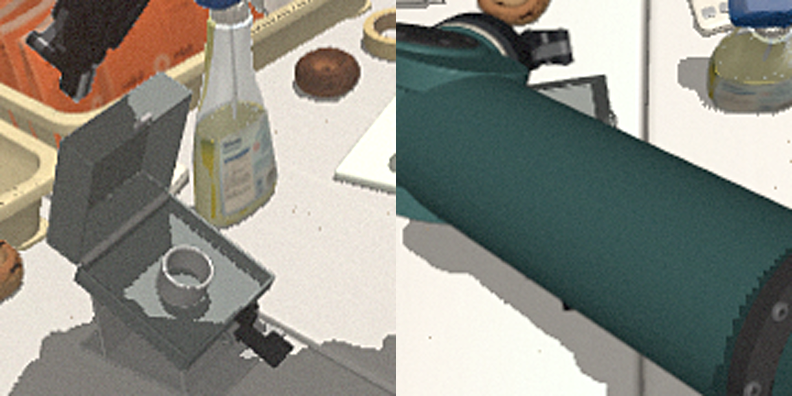

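```bash
python3 -m creep '[[0,-14,-3,0,0,0,0],[0,-14,-4,0,0,0,0],[0,-20,-5,0,0,0,0],[0,-19,-5,0,0,0,0],[0,-15,1,0,0,0,0],[0,-15,1,0,0,0,0],[0,-15,5,0,0,0,0],[0,-14,5,0,0,0,0],[0,0,0,0,0,0,0],[0,0,0,0,0,0,0]]'; python3 - <<'E'
from h import *
p,R,o=state();q=uvn(p);print(q-[62,0,20+25],o["force"],o["joint_positions"].round(2))
E
```

```text
t: 21.58
tcp_pos: [0.5522, 0.2024, 0.2151]
tcp_rot: [0.142, 0.642, 0.736, 0.162]
force: [0.6, 0.8, -0.0]
opening: -0.003
[-3.98e+01  1.00e-01  1.07e+02] [ 0.61234375  0.81092629 -0.03232282] [ 0.15  0.51 -0.86  2.2   1.34  0.57 -0.03]
```

```bash
python3 -m creep '[[0,-13,10,0,0,0,0],[0,-13,10,0,0,0,0],[0,-10,12,0,0,0,0],[0,-10,12,0,0,0,0],[0,-5,9,0,0,0,0],[0,-4,8,0,0,0,0],[0,0,0,0,0,0,0],[0,0,0,0,0,0,0]]'; python3 - <<'E'
from h import *
p,R,o=state();q=uvn(p);print(q-[62,0,20+25],o["force"],o["joint_positions"].round(2))
np.save("pics/c.npy",r.get_image("scene"))
E
```

```text
t: 22.25
tcp_pos: [0.5294, 0.1991, 0.1364]
tcp_rot: [0.142, 0.642, 0.735, 0.162]
force: [-0.1, 0.3, 0.2]
opening: 0.001
[-94.   -0.   45.4] [-0.08105031  0.3344932   0.15447699] [ 0.07  0.64 -0.8   2.3   1.71  0.61 -0.42]
```

```bash
python3 -m creep '[[0,-2,5,0,0,0,0],[0,0,3,0,0,0,0],[0,0,0,0,0,0,0]]'; python3 -m creep '[[0,0,2,0,0,0,0],[0,0,0,0,0,0,0]]';python3 -m creep '[[0,0,1.5,0,0,0,0],[0,0,0,0,0,0,0]]';python3 - <<'E'
from h import *
p,R,o=state();q=uvn(p);print(q-[62,0,20+25],o["force"])
E
```

```text
t: 22.55
tcp_pos: [0.5305, 0.199, 0.1281]
tcp_rot: [0.142, 0.642, 0.736, 0.162]
force: [-0.5, 0.9, -0.4]
opening: 0.002
t: 22.72
tcp_pos: [0.5311, 0.199, 0.1261]
tcp_rot: [0.142, 0.642, 0.736, 0.162]
force: [-0.9, 0.3, 0.7]
opening: -0.003
t: 22.88
tcp_pos: [0.5313, 0.199, 0.1247]
tcp_rot: [0.142, 0.642, 0.736, 0.161]
force: [-1.3, -1.7, 3.7]
opening: -0.001
[-97.2  -0.4  34. ] [-1.32693285 -1.67967536  3.67223495]
```

```bash
python3 -m creep '[[0,0,1.5,0,0,0,0],[0,0,0,0,0,0,0]]';python3 -m creep '[[0,0,1,0,0,0,0],[0,0,0,0,0,0,0]]';python3 -m creep '[[0,0,1,0,0,0,0],[0,0,0,0,0,0,0]]';python3 - <<'E'
from h import *
p,R,o=state();q=uvn(p);print(q-[62,0,20+25],o["force"])
E
```

```text
t: 23.05
tcp_pos: [0.5314, 0.1991, 0.1233]
tcp_rot: [0.142, 0.642, 0.736, 0.161]
force: [-3.9, -1.4, 7.4]
opening: 0.001
t: 23.22
tcp_pos: [0.5315, 0.1991, 0.1226]
tcp_rot: [0.142, 0.642, 0.736, 0.161]
force: [-5.5, -2.0, 10.2]
opening: 0.001
t: 23.38
tcp_pos: [0.5316, 0.1991, 0.1218]
tcp_rot: [0.142, 0.642, 0.736, 0.161]
force: [-6.1, -2.8, 11.5]
opening: 0.005
[-98.1  -0.3  31.3] [-6.0613183  -2.76028906 11.51340599]
```

```bash
python3 -m creep '[[0,0,1.5,0,0,0,0],[0,0,0,0,0,0,0]]';python3 -m creep '[[0,0,1.5,0,0,0,0],[0,0,0,0,0,0,0]]';python3 -m creep '[[0,0,1,0,0,0,0],[0,0,0,0,0,0,0],[0,0,0,0,0,0,0]]';python3 - <<'E'
from h import *
p,R,o=state();q=uvn(p);print(q-[62,0,20+25],o["force"])
E
```

```text
t: 23.55
tcp_pos: [0.5318, 0.1992, 0.1206]
tcp_rot: [0.142, 0.641, 0.736, 0.161]
force: [-9.1, -3.3, 15.5]
opening: -0.001
t: 23.72
tcp_pos: [0.532, 0.1992, 0.1194]
tcp_rot: [0.142, 0.641, 0.737, 0.161]
force: [-9.7, -5.3, 18.7]
opening: 0.0
t: 23.97
tcp_pos: [0.532, 0.1992, 0.1188]
tcp_rot: [0.142, 0.641, 0.737, 0.161]
force: [-11.5, -4.6, 19.8]
opening: 0.003
[-99.   -0.3  28.3] [-11.45527452  -4.5710917   19.84321746]
```

```bash
python3 - <<'E'
from h import *
s=r.get_image("scene")[:,:,::-1].copy();cv2.imwrite("pics/s_now.png",s);s0=cv2.imread("pics/scene0.png")
# front-left vertical lid edge, column profile along x=225 (left face top edge) and x=245
for x in(205,215,225,235,245,251):
    pr=lambda I:"".join(f"{v:4d}" for v in I[270:345,x].mean(-1).astype(int)[::2])
    print(x);print(pr(s0));print(pr(s))
E
```

```text
205
 133  82 102 105 104 103 107 104  59  57  61  60  60  57  56  58  57  61  63  66  65  68  64  59  70  72  64  61  61  66  68  79  87  81  83  79  83  78
 146  90 147 134 107 111 113 117  83  63  65  68  61  64  62  68  65  65  61  71  73  73  70  73  74  80  77  74  63  75  75  88  94  90  93  95  95  91
215
 106 104 101  98 104 104  96 106 107 107 102 107  76  52  55  57  56  58  60  61  60  51  57  69  64  63  64  60  69  68  69  71  72  73  80  79  79  79
 108 114 111 114 111 110 111 106 107 109 107 109 109  65  62  66  65  64  67  66  70  69  68  69  71  70  75  69  76  82  81  80  78  78  93  90  88  87
225
 101 102 102 103 102 101 102 103 104 101 102 102 103 103 101 106  73  57  60  58  56  59  58  61  53  54  51  71  67  69  66  72  70  72  67  73  68  80
 106 112 109 105 109 110 106 111 109 109 110 107 108 108 106 112 113  91  61  63  66  61  64  65  65  62  60  73  80  75  78  80  79  78  83  85  81  89
235
 101 102 106 104 102 103 103 100 103 102 101 100 106 105 103  83 102 105 102 102  78  53  58  59  59  57  62  62  54  52  58  64  69  71  70  73  72  71
 112 113 108 109 108 108 109 108 108 108 107 113 107 112 106 110 106 108 106 110 110 112  60  63  66  62  62  56  59  64  67  74  76  76  79  76  78  74
245
  98  96 104  99 103 107 103 100 103 101 100 106 102  98 103  96  97 106 104  66 102 103  99 106  96  50  56  59  54  56  56  60  56  49  65  72  64  66
 106 106 107 110 105 110 113 112 112 106 109 107 108 107 105 105 106 107 107 105 108 109 109 108  78  59  73  63  62  62  62  59  62  50  70  69  70  77
251
  99 102 101 102  98  98  99 100 104  99  99 100  96 102 100 103 102 107 103 101  95 105 105 103 108 103  87  40  54  49  40  66  68  69  68  60  70  76
 101 104 111 108 101  31  56  63  53  65 113 105 107 110 111 107 106 115 107  78  57  71  57  60  55  64  60  68  57  53  47  68  74  76  75  69  77  78
```

```bash
python3 - <<'E'
from h import *
c=[.5912,.2108,.1475]  # scene-fit pose
def pt(s,v,h,th): return w(62-s*np.cos(th)+h*np.sin(th),v,20+s*np.sin(th)+h*np.cos(th),c)
for th in(-.1,0,.1,.2,.3,.5): print(th,proj("scene",[pt(124,62,37,th),pt(0,62,37,th),pt(124,-62,37,th),pt(124,62,0,th)]).round(0).tolist())
f=lambda n:cv2.convertScaleAbs(cv2.resize(cv2.imread(n)[240:360,185:315],None,fx=3,fy=3,interpolation=cv2.INTER_CUBIC),alpha=1.7)
cv2.imwrite("pics/cmp.png",np.hstack([f("pics/scene0.png"),f("pics/s_now.png")]))
E
```

```text
-0.1 [[252.0, 329.0], [200.0, 282.0], [291.0, 290.0], [245.0, 338.0]]
0 [[252.0, 324.0], [199.0, 281.0], [291.0, 285.0], [247.0, 335.0]]
0.1 [[252.0, 319.0], [197.0, 280.0], [292.0, 280.0], [248.0, 331.0]]
0.2 [[251.0, 313.0], [195.0, 278.0], [291.0, 274.0], [249.0, 327.0]]
0.3 [[250.0, 307.0], [194.0, 278.0], [290.0, 269.0], [250.0, 322.0]]
0.5 [[245.0, 295.0], [191.0, 276.0], [286.0, 257.0], [249.0, 312.0]]
```

View pics/cmp.png

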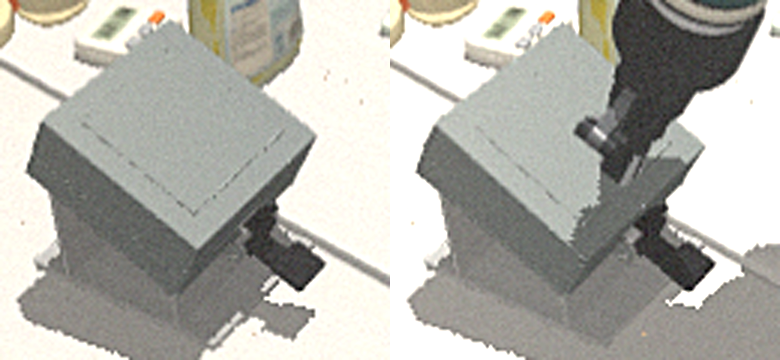

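```bash
python3 -m creep '[[0,0,-5,0,0,0,0],[0,0,-5,0,0,0,0],[0,0,-5,0,0,0,0],[0,0,-20,0,0,0,0],[0,0,-30,0,0,0,0],[0,0,-35,0,0,0,0],[0,0,-35,0,0,0,0],[0,-25,-25,0,0,0,0],[0,-30,-10,0,0,0,0],[0,-20,0,0,0,0,0]]';python3 -m creep '[[-30,0,0,0,0,0,0],[-35,0,0,0,0,0,0],[-35,0,0,0,0,0,0],[-35,0,0,0,0,0,0],[-35,0,0,0,0,0,0],[-20,0,0,0,0,0,0],[0,0,0,0,0,0,0],[0,0,0,0,0,0,0],[0,0,0,0,0,0,0],[0,0,0,0,0,0,0]]';python3 - <<'E'
from h import *
p,R,o=state();print(p,o["force"],o["joint_positions"].round(2))
for n,(x0,y0,x1,y1) in(("scene",(185,240,315,360)),("top",(170,190,255,290))):
    s=r.get_image(n)[:,:,::-1].copy();cv2.imwrite(f"pics/{n}_end.png",s);s0=cv2.imread(f"pics/{n}0.png")
    d=np.abs(s.astype(int)-s0).mean(-1)[y0:y1,x0:x1];print(n,d.mean(),(d>30).sum())
    if n=="scene":
        for x in(215,225,235,245):
            for I in(s0,s): print(x,I[284:330,x].mean(-1).astype(int)[::2])
    else:
        for y in(220,240,260):
            for I in(s0,s): print(y,I[y,180:215].mean(-1).astype(int)[::2])
        for x in(200,215):
            for I in(s0,s): print("col",x,I[195:220,x].mean(-1).astype(int),I[262:290,x].mean(-1).astype(int)[::2])
E
```

```text
t: 24.85
tcp_pos: [0.3942, 0.1804, 0.242]
tcp_rot: [0.143, 0.642, 0.736, 0.162]
force: [-0.0, -0.8, -0.4]
opening: 0.001
t: 25.68
tcp_pos: [0.4213, -0.0008, 0.2409]
tcp_rot: [0.142, 0.641, 0.737, 0.162]
force: [-0.3, 0.7, 0.4]
opening: 0.004
[ 0.42125287 -0.00079164  0.24085677] [-0.3312635   0.71213415  0.3668298 ] [ 0.72  0.23 -0.92  2.5   1.24  0.2   0.37]
scene 5.981089743589743 0
215 [106 107 107 102 107  76  52  55  57  56  58  60  61  60  51  57  69  64
  63  64  60  69  68]
215 [108 108 109 110 116  80  69  59  63  62  59  63  69  60  65  62  67  67
  70  70  71  67  78]
225 [103 104 101 102 102 103 103 101 106  73  57  60  58  56  59  58  61  53
  54  51  71  67  69]
225 [109 113 108 109 105 106 111 105 114  74  60  67  62  59  58  57  68  61
  63  64  70  70  73]
235 [100 103 102 101 100 106 105 103  83 102 105 102 102  78  53  58  59  59
  57  62  62  54  52]
235 [111 104 109 110 109 104 106 106  86 110 109 109 112  88  57  59  63  58
  62  59  62  60  61]
245 [100 103 101 100 106 102  98 103  96  97 106 104  66 102 103  99 106  96
  50  56  59  54  56]
245 [105 105 107 10
[... 548 characters left out ...]
 74  75  74  77  75  76]
col 200 [127 131 130 130 129 131 130 128 130 130 131  94  93 105  34  37  43  74
  72  73  73  70  71  73  72] [ 69  70  71  70  69  74  70 109 131 133 131 131 131 132]
col 200 [136 135 136 136 137 136 136 137 135 137 142 102  94 113  35  39  45  81
  78  77  77  78  78  75  76] [ 79  73  75  75  74  74  72 116 139 137 138 137 137 139]
col 215 [132 131 134 131 132 131 129 130 134  93  94  77  32  36  51  77  71  74
  73  72  70  73  72  66  71] [ 75  68  67  73  71  61  83 103 132 131 132 134 132 133]
col 215 [138 139 138 137 137 138 138 140 140  97 100  83  37  43  57  78  79  76
  76  75  76  77  75  70  78] [ 75  72  76  74  76  64  86 108 141 138 138 138 139 141]
```

```bash
python3 - <<'E'
from h import *
for n in("scene","top"):
    s=cv2.imread(f"pics/{n}_end.png").astype(int);s0=cv2.imread(f"pics/{n}0.png");d=(np.abs(s-s0).mean(-1)>30).astype(np.uint8)
    k,l,st,c=cv2.connectedComponentsWithStats(d);print(n,[x.tolist() for x in st[1:] if x[4]>25])
f=lambda n:cv2.cvtColor(cv2.imread(n),cv2.COLOR_BGR2HSV)
for b in((425,205,475,260),(280,318,335,370)):
    for n in("pics/top0.png","pics/top_end.png"):
        m=(f(n)[b[1]:b[3],b[0]:b[2],1]>90).astype(np.uint8);k=max(cv2.findContours(m,0,1)[0],key=cv2.contourArea);print(n,np.round(cv2.minEnclosingCircle(k)[0],1),cv2.contourArea(k))
r.finish_job();print(r.get_obs()["t"])
E
```

```text
scene [[403, 0, 144, 145, 9507], [560, 0, 52, 122, 2973], [611, 0, 28, 155, 1233], [371, 127, 70, 88, 2092], [602, 177, 6, 46, 97], [584, 215, 16, 10, 76], [496, 219, 28, 42, 506], [336, 220, 28, 31, 653], [563, 226, 20, 89, 455], [604, 226, 17, 21, 127], [623, 233, 15, 14, 39], [607, 257, 7, 9, 28], [338, 306, 76, 68, 2036], [376, 315, 12, 11, 38], [498, 327, 49, 62, 1251], [365, 363, 25, 19, 90], [517, 372, 12, 11, 40], [459, 386, 105, 81, 2170], [432, 391, 24, 21, 274], [446, 408, 16, 14, 74], [578, 446, 26, 8, 107], [579, 458, 19, 5, 58]]
top [[375, 224, 34, 29, 467], [263, 305, 160, 175, 10325], [295, 330, 24, 30, 260], [254, 342, 7, 42, 121], [471, 346, 81, 36, 1228], [250, 454, 58, 26, 1294], [314, 476, 18, 4, 30]]
pics/top0.png [22.4 28.2] 979.5
pics/top_end.png [22.5 28. ] 981.5
pics/top0.png [26. 26.] 1044.5
pics/top_end.png [29.5 21. ] 575.5
the job is handed in; nothing more can be done
the job is handed in; nothing more can be done
```

I did every step of the job and handed it in after about 26 s of robot time; no verdict was reported. I pressed the thumb button and the lid popped open. I lifted the large cutter straight out along the case axis and stood it on the clear part of the board. Then I pushed the lid shut from behind and backed the arm away.

**What the last checks showed**
- **Lid:** about 0.8 s after I let go, the case looked the same as at the start in both views, with no pixel clearly changed. I take it as latched. I never felt a distinct snap; the push went up to about 23 N.
- **Large cutter:** the picture taken just after release shows it upright and wholly on the board. At the end the top view still shows a changed patch at that spot.
- **Small cutter:** the last pictures with the lid open show it in its seat. I could not see it again once the lid was shut.
- **Board cake:** it moved less than 0.3 pixel in the top view.
- **Bottle:** no change around it in the top view.

**What was unclear or went wrong**
- **Front cake:** the final check was inconclusive. The arm or its shadow covered part of it, so its detected outline shrank and shifted. The arm stayed well above it and felt no contact there.
- **Button approach:** my first try ran into wrist joint limits, so I backed off and turned the gripper half round.
- **Lid opening:** as it popped, the lid pressed lightly on the gripper (about 5 N) until I drew back.

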